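# Change the battery packs over between the curing lamps and the charger

## Robot

A 6-joint arm with a two-finger parallel gripper is mounted at the origin on a cart in front of the work surface, level with it; the furniture and walls round the work are solid. World frame = base frame: x ahead of the robot, y to its left, z up, the work surface at z = 0. Lengths are in m, angles in rad, forces in N, time in s.
With the tool pointing down it reaches from about 0.4 to 0.825 m from the base axis. Payload 7 kg.
Tool frame: the origin (TCP) lies between the finger pads; the fingertips stand 8 mm ahead of it and the grasp point (between the pads) lies 11 mm behind it (arm.finger_overhang is the distance from the TCP to the fingertips, in m); z points along the fingers, y is the line along which they close (so a half turn about z gives the same grasp; the last joint's range is limited). The gripper opens to 88 mm and grips with 3 to 60 N. Pads are 19 mm wide; open, the fingers measure 130 mm over their backs; the gripper's body (78 mm by 193 mm) begins 47 mm behind the grasp point.
Start: joints at [-1.056, 0.359, 0.012, 0, -1.224, -0.288], TCP at [0.152, -0.658, 0.235] pointing down, gripper open.
Joint ranges: [-3.07, 3.07], [-1.43, 2.12], [-1.02, 1.25], [-3.03, 1.67], [-3.05, -0], [-3.03, 3.03]. Speed limits (rad/s): [2.39, 2.39, 3.01, 3.14, 3.14, 3.14].

## Interface

Orientations are given as [roll, pitch, yaw] about the fixed x, y, z axes, in that order (R = Rz(yaw) Ry(pitch) Rx(roll)).
In Python, from station import arm gives the robot as it stands.
- The arm moves only by the tool move_arm, never from a script. Its argument "rows" is text: rows parted by semicolons, each of 7 numbers parted by spaces: the turn, a rotation vector about the tool's x, y, z in degrees, then the shift along the tool's x, y, z in m, then the finger opening in m, from 0 to 0.0876. A call has 1 to 8 rows; each row shifts and turns the commanded pose from where the row before left it, along the tool's axes as they then stand; what a row does not reach is not made up. A row lasts 1/8 s, in which the tool goes at most 62.5 mm and 10.7 degrees, less where a joint would pass 70% of its speed; a pose out of reach is approached as far as the arm can. A call is refused whole if a number of a shift passes 0.0625 or a number of a turn 10.7, either way. A call with a gripper value outside its range is refused whole. The fingers move at their own pace and stop on an object; "squeeze" is the grip in N (left out, the last holds). Time passes only in rows, so rows that do not move let the fingers close. It gives the time, the measured TCP pose, the force, the opening and the grip force at its end, in the units of the state.
- arm.get_state(): the state, without advancing time (a new reading comes with each control period).
- arm.grab_frame(name): name is "scene" or "top"; returns (picture, depth): 480x640x3 uint8, blue, green, red; 480x640 float32, m along the optical axis (not along the pixel's ray), 0 where there is no reading.
- arm.camera_model(name): a dict with "mtx" (3x3 intrinsics, pixels), "k1" (the pictures are not rectified: a ray, as slopes to the right and down, at radius r is drawn at 1 + k1 r^2 times it, then the intrinsics apply), "camera_from_world" (4x4, takes a point from world to camera coordinates). Camera axes: x right, y down, z forward; pixel columns grow to the right and rows downward; lengths in m; the calibration is good to about 2 mm. A picture is of the moment at which its call begins. camera_model takes no time and is no camera call.
- arm.job_done(): hands the job in; it is judged then, once.
The state is a dict: "t": time; "q": joint angles; "qd": joint speeds; "joint_efforts": joint torques, N m; "eef_pos": TCP position; "ee_rot": TCP orientation; "force": force on the tool from outside, world axes, zero at the start; "moment": the same for the moment, N m; "width": finger opening in m; "gripper_force": force on a finger pad.
Only numpy, scipy, OpenCV 4.12 (cv2) and the standard library are available. Lean on these libraries where they do the work, as an engineer would, in place of code of your own. Each camera call takes 0.05 s, during which the arm holds its last target. There are 200 camera calls.

## Task

Both cordless curing lamps have run flat: put the two charged packs (green light) from the charger into the lamps, one in each, and the two flat packs (red light) into the charger's bays; the empty orange holder is there to put a pack down meanwhile. Each pack must be turned so that its key meets the slot and go fully home. Leave the white dish of small parts where it stands.

Things in the scene. Friction and masses are not known exactly. Their poses are not given: they have to be found in the camera images.
- full_1: Charged battery pack, green light bar. Black head 44 x 44 mm , 34 mm high, on a grey stem 32 (x) x 26 (y) mm; 68 mm high, 0.16 kg. Origin: centre of the stem's foot; z up; head from z 34 to 68. +x is the key side: rib 8 wide, 6 proud, from 9 mm above the foot up. Light bar 10 x 36 mm on the head's top, 12 mm towards +x. Starts in a charger bay; either bay.
- full_2: The other charged pack, green light bar; the same in every way as full_1 and interchangeable with it.
- flat_1: Flat battery pack, red light bar; the same shape, size and axes as full_1. Starts seated in one of the lamps.
- flat_2: The other flat pack, red light bar; interchangeable with flat_1. Starts seated in the other lamp.
- lamp_1: Blue curing lamp, fixed: housing 72 x 64 mm, rim 44 mm above the bench, with a keyed well; gooseneck lamp (up to 77 mm high) reaches 126 mm to -x. Origin: on the bench under the well's centre. Well: floor z 14, hole 37 (x) x 31 (y) mm, black funnel 5 mm wider all round in its top 6 mm; key slot 14 mm wide on the +x side, white arrow on the rim there. Seated pack: same x, y and yaw, origin at z 14 mm.
- lamp_2: Grey curing lamp, fixed; the same as lamp_1 but for its colour, with the same well and axes.
- bay_1: One bay of the grey two-bay charger, fixed: the same 72 x 64 mm housing and keyed well as lamp_1 (rim 44 mm, well floor z 14 mm, key slot and arrow on +x). Origin: on the bench under the well's centre. The bays stand 80 mm apart along their x, bay_2 on bay_1's +x side; 36 mm is free between the two packs' heads.
- bay_2: The charger's other bay, the same as bay_1.
- spare_holder: Orange storage holder for one pack, fixed, empty at the start: the same housing 72 x 64 x 44 mm and keyed well as lamp_1, same axes. It is the free place to put a pack meanwhile.
- petri_dish: White dish with small parts, 69 mm across, 16 mm high, loose; origin: centre of its underside. A bystander to be left where it stands. A black lens barrel 52 mm across, 74 mm high, stands about the bench too; nothing round the work is higher than 140 mm.

How it is judged:
By the outcome, as a careful person would: the job done as asked, in the order asked, and still so for the second after the job is handed in, with the robot touching nothing.
It also fails if it takes over 134 s, if anything falls off the work surface, if the arm or the gripper's body presses on something with over 40 N, if the wrist force passes 120 N, or if a joint passes its speed limit or range.

## Working session

There is one attempt and no reset: what is moved stays moved. The work goes in short steps, Python scripts to look and compute and a tool call to move; the robot and the scene stay as the last step left them, time stands still between calls to the robot, and variables do not carry over. Pictures are saved under pics/ and viewed, at most 14 in all, crops included, and the job is handed in when it is done.

Besides the shell and the picture viewer there is one more tool, called as name(argument=value, ...) on one line, values as JSON. move_arm: Moves the arm, as the interface text tells. Its arguments: {"type":"object","properties":{"rows":{"type":"string"},"squeeze":{"type":"number"}},"required":["rows"]}

```bash
ls; mkdir -p pics; python3 - <<'E'
from station import arm
import cv2,numpy as np
for n in("scene","top"):
    p,d=arm.grab_frame(n);cv2.imwrite(f"pics/{n}0.png",p);np.savez(f"pics/{n}0.npz",p=p,d=d)
    m=arm.camera_model(n);print(n,m)
print(arm.get_state())
E
```

```text
pics
scene {'mtx': array([[564.96873965,   0.        , 322.87499453],
       [  0.        , 564.96873965, 233.46560306],
       [  0.        ,   0.        ,   1.        ]]), 'k1': 0.051390401825071555, 'camera_from_world': array([[-0.74557188, -0.66606415, -0.02193466,  0.35483566],
       [-0.42020742,  0.49540417, -0.7602634 ,  0.30018499],
       [ 0.51725071, -0.5576139 , -0.64924451,  0.98087801],
       [ 0.        ,  0.        ,  0.        ,  1.        ]])}
top {'mtx': array([[560.64777678,   0.        , 313.59153538],
       [  0.        , 560.64777678, 239.68350884],
       [  0.        ,   0.        ,   1.        ]]), 'k1': -0.09622645766787395, 'camera_from_world': array([[ 0.01221887, -0.99981952,  0.01454762, -0.07646987],
       [-0.99710604, -0.01327488, -0.07485535,  0.52197244],
       [ 0.07503495, -0.01359087, -0.99708828,  1.23849073],
       [ 0.        ,  0.        ,  0.        ,  1.        ]])}
{'t': 0.1, 'q': array([-1.05587270e+00,  3.59299396e-01,  1.11695952e-02, -3.48495470e-04,
       -1.22411539e+00, -2.88095464e-01]), 'qd': array([ 0.00084951, -0.00094344,  0.00332739,  0.00130512,  0.00121247,
        0.00028546]), 'joint_efforts': array([-1.98648115e-03, -5.84163487e+01,  2.93751991e+01,  7.01554030e+00,
        1.01614633e-02, -5.27913073e-05]), 'eef_pos': array([ 0.15168725, -0.65729443,  0.23372776]), 'ee_rot': array([ 3.14011040e+00, -9.75781281e-05, -2.91488307e+00]), 'force': array([-0.58478188, -0.05125566, -0.09846954]), 'moment': array([ 0.03110318, -0.05621452,  0.05843289]), 'gripper_force': 0.0, 'width': 0.08789497356128807}
```

View pics/top0.png

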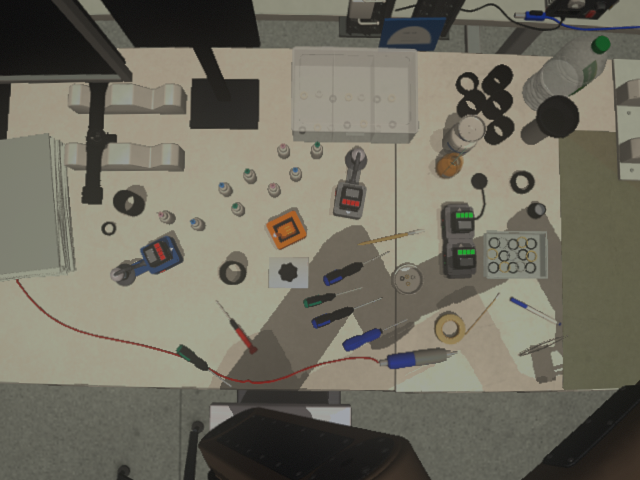

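View pics/scene0.png

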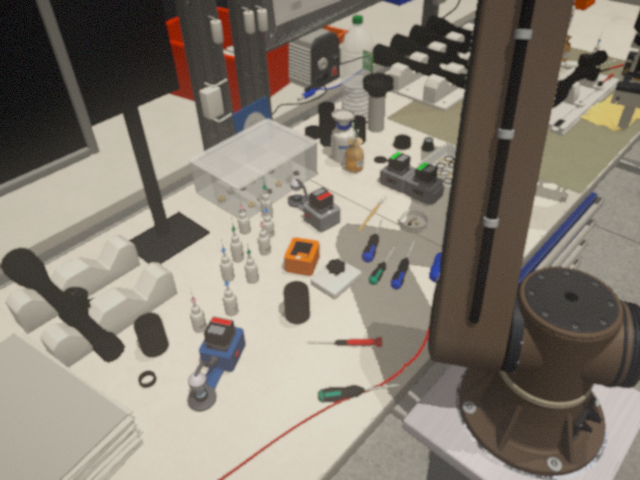

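```bash
cat > h.py <<'E'
import cv2,numpy as np
from station import arm
def rays(m,uv):
    K=m["mtx"];p=(np.atleast_2d(uv).astype(float)-K[:2,2])/K[0,0];s=p.copy()
    for _ in range(8): s=p/(1+m["k1"]*(s**2).sum(1,keepdims=True))
    return np.c_[s,np.ones(len(s))]
def world(m,uv,z=None,d=None):
    T=np.linalg.inv(m["camera_from_world"]);r=rays(m,uv)
    if d is not None: return (r*np.ravel(d)[:,None])@T[:3,:3].T+T[:3,3]
    w=r@T[:3,:3].T; return T[:3,3]+w*((z-T[2,3])/w[:,2])[:,None]
def bars(m,p,zz=0.082,mn=20):
    """light bars: colour, centre xy, long-axis angle deg, length, width at height zz"""
    h=cv2.cvtColor(p,cv2.COLOR_BGR2HSV);o=[]
    for c,mk in(("G",cv2.inRange(h,(45,130,110),(80,255,255))),("R",cv2.inRange(h,(0,150,120),(6,255,255))|cv2.inRange(h,(174,150,120),(180,255,255)))):
        mk=cv2.morphologyEx(mk,cv2.MORPH_CLOSE,np.ones((3,3)))
        n,l,s,ce=cv2.connectedComponentsWithStats(mk)
        for i in range(1,n):
            if s[i,4]<mn: continue
            uv=np.argwhere(l==i)[:,::-1];w=world(m,uv,zz)[:,:2]
            (cx,cy),wh,a=cv2.minAreaRect((w*1000).astype(np.float32))
            e,v=np.linalg.eigh(np.cov(w.T));a=np.degrees(np.arctan2(v[1,1],v[0,1]))
            o.append((c,ce[i].round(1),w.mean(0).round(4),round(a,1),np.round(wh,1),s[i,4]))
    return o
E
python3 - <<'E'
from h import *
for n in("top","scene"):
    f=np.load(f"pics/{n}0.npz");p,d=f["p"],f["d"];m=arm.camera_model(n)
    for b in bars(m,p): print(n,*b)
    if n=="scene":break
    v,u=np.mgrid[0:480,0:640];uv=np.c_[u.ravel(),v.ravel()]
    W=world(m,uv,d=d);Z=W[:,2].reshape(480,640)
    for nm,(lo,hi),boxes in(("head",(.072,.095),[(160,254),(350,198),(460,220),(460,258)]),("housing",(.035,.056),[(160,254),(350,198),(460,220),(460,258),(287,229)])):
        for cx,cy in boxes:
            k=np.zeros((480,640),bool);k[cy-24:cy+24,cx-28:cx+28]=1
            k&=(Z>lo)&(Z<hi)&(d>0);k=cv2.morphologyEx(k.astype(np.uint8),cv2.MORPH_OPEN,np.ones((3,3)))
            nn,l,s,_=cv2.connectedComponentsWithStats(k);
            if nn<2: continue
            i=1+np.argmax(s[1:,4]);w=W[(l==i).ravel()]
            r=cv2.minAreaRect((w[:,:2]*1000).astype(np.float32))
            print(nm,cx,cy,s[i,4],np.round(r[0],1),np.round(r[1],1),round(r[2],1),"med z",np.median(w[:,2]).round(4))
t=np.load("pics/top0.npz")["p"]
c=[cv2.resize(t[y-30:y+30,x-40:x+40],(400,300),interpolation=cv2.INTER_CUBIC) for x,y in((150,260),(350,190),(462,235),(287,229))]
cv2.imwrite("pics/crops.png",np.vstack([np.hstack(c[:2]),np.hstack(c[2:])]))
E
```

```text
top G [463.6 214.9] [ 0.5765 -0.3932] 92.2 [ 8.7 35.4] 78
top G [465.8 251.6] [ 0.4969 -0.3973] 92.0 [ 8.6 35.3] 71
top R [350.3 202.1] [ 0.6003 -0.1469] 80.7 [35.3  9.3] 72
top R [159.1 251. ] [0.4896 0.2611] -152.7 [35.8  8.6] 72
top R [242.6 337. ] [0.3101 0.0785] -143.4 [42.6  7.6] 70
top R [261.5 382.1] [0.2159 0.0371] 95.5 [ 2.9 42.3] 28
head 160 254 428 [484.1 270.8] [45.8 44.5] 26.7 med z 0.0814
head 350 198 426 [ 611.9 -148.5] [45.2 44.5] 79.9 med z 0.0815
head 460 220 428 [ 565.4 -394.7] [44.3 47.7] 2.8 med z 0.0814
head 460 258 431 [ 485.2 -397.9] [43.6 48.2] 1.8 med z 0.0816
housing 160 254 367 [483.6 269.9] [62.7 73.2] 27.2 med z 0.0434
housing 350 198 507 [ 622.8 -150.3] [63.9 94.1] 81.1 med z 0.0432
housing 460 220 617 [ 560.7 -393.7] [87.7 66.4] 2.5 med z 0.043
housing 460 258 719 [ 492.8 -397.5] [92.2 68.4] 1.4 med z 0.0429
housing 287 229 666 [543.7  -8.1] [64.3 72. ] 27.0 med z 0.043
scene G [395.2 155.3] [ 0.5771 -0.3935] 95.6 [ 9.7 30.2] 25
scene G [422.3 166. ] [ 0.4968 -0.3967] 93.1 [33.1 10.1] 32
scene G [375.3 276.9] [ 0.3467 -0.0133] 101.5 [12.5 35.4] 48
scene R [224.9  26. ] [ 1.6004 -0.7061] 142.4 [ 42.9 420.1] 303
scene R [179.2  57.4] [ 1.512  -0.4241] 146.5 [ 57.4 700.4] 885
scene R [277.8  68.1] [ 1.1834 -0.5729] 133.7 [ 69.3 375.2] 805
scene R [232.5  81.3] [ 1.227  -0.4142] 142.3 [ 33.2 398.1] 413
scene R [323.3 195.8] [ 0.6029 -0.1465] 83.2 [32.5 12.2] 45
scene R [220.8 320.9] [0.4919 0.26  ] -154.0 [34.1  8.4] 69
scene R [410.6 358. ] [0.1821 0.1012] 91.5 [ 13.7 136.6] 126
scene R [363.2 341.7] [0.2646 0.1276] -140.3 [57.5 11. ] 128
```

View pics/crops.png

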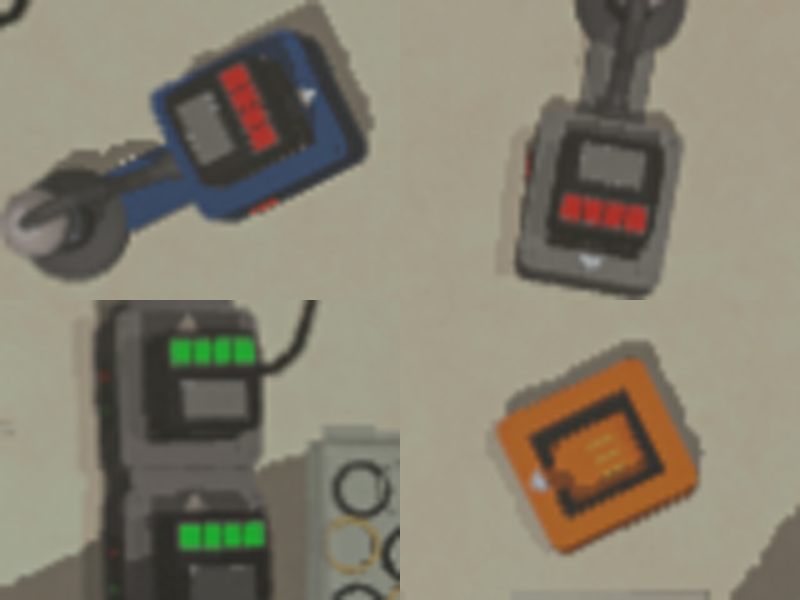

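```bash
cat >> h.py <<'E'
P=dict(grey=(.6122,-.1487,170.5),blue=(.4842,.2713,-62.9),bay1=(.485,-.3977,2.4),bay2=(.5648,-.3942,2.4),orange=(.5437,-.0081,117.))
def plan(x,y,z,psi,o,start=None,step=.05,turn=9.):
    """rows from the measured pose to x,y,z,psi (deg, shorter way); prints them"""
    s=arm.get_state();p=np.array(s["eef_pos"]);a=np.degrees(s["ee_rot"][2])
    if start: p=np.array(start[:3]);a=start[3]
    da=(psi-a+180)%360-180;D=np.array([x,y,z])-p
    n=max(1,int(np.ceil(max(np.linalg.norm(D)/step,abs(da)/turn))))
    rows=[]
    for i in range(n):
        t=np.radians(a+da*i/n);d=D/n
        rows.append("0 0 %.1f %.4f %.4f %.4f %s"%(-da/n,np.cos(t)*d[0]+np.sin(t)*d[1],np.sin(t)*d[0]-np.cos(t)*d[1],-d[2],o))
    print("t",round(s["t"],2),"from",p.round(4),round(a,1),"tilt",np.degrees(s["ee_rot"][:2]).round(2),"n",n)
    for i in range(0,n,8): print("; ".join(rows[i:i+8]))
    return (x,y,z,psi)
E
python3 - <<'E'
from h import *
plan(.6122,-.1487,.16,170.5,.0876)
f=np.load("pics/top0.npz");d=f["d"];m=arm.camera_model("top")
for y,x in((240,486),(265,486),(255,512),(181,480),(165,449),(135,465),(278,407)):
    print((x,y),world(m,[(x,y)],d=d[y,x]).round(3))
E
```

```text
t 0.1 from [ 0.1517 -0.6573  0.2337] -167.0 tilt [ 1.7992e+02 -1.0000e-02] n 14
0 0 1.6 -0.0402 0.0280 0.0053 0.0876; 0 0 1.6 -0.0394 0.0291 0.0053 0.0876; 0 0 1.6 -0.0386 0.0302 0.0053 0.0876; 0 0 1.6 -0.0377 0.0313 0.0053 0.0876; 0 0 1.6 -0.0368 0.0323 0.0053 0.0876; 0 0 1.6 -0.0359 0.0333 0.0053 0.0876; 0 0 1.6 -0.0350 0.0343 0.0053 0.0876; 0 0 1.6 -0.0340 0.0353 0.0053 0.0876
0 0 1.6 -0.0330 0.0362 0.0053 0.0876; 0 0 1.6 -0.0320 0.0372 0.0053 0.0876; 0 0 1.6 -0.0309 0.0380 0.0053 0.0876; 0 0 1.6 -0.0298 0.0389 0.0053 0.0876; 0 0 1.6 -0.0287 0.0397 0.0053 0.0876; 0 0 1.6 -0.0276 0.0405 0.0053 0.0876
(486, 240) [[ 0.527 -0.46   0.028]]
(486, 265) [[ 0.47  -0.456  0.038]]
(512, 255) [[ 0.495 -0.529  0.004]]
(480, 181) [[ 0.668 -0.458 -0.005]]
(449, 165) [[ 0.684 -0.361  0.088]]
(465, 135) [[ 0.741 -0.386  0.126]]
(407, 278) [[ 0.44  -0.283  0.007]]
```

move_arm(rows="0 0 1.6 -0.040 0.028 0.005 0.0876; 0 0 1.6 -0.039 0.029 0.005 0.0876; 0 0 1.6 -0.039 0.030 0.005 0.0876; 0 0 1.6 -0.038 0.031 0.005 0.0876; 0 0 1.6 -0.037 0.032 0.005 0.0876; 0 0 1.6 -0.036 0.033 0.005 0.0876; 0 0 1.6 -0.035 0.034 0.005 0.0876; 0 0 1.6 -0.034 0.035 0.005 0.0876")

```text
t: 1.1
eef_pos: [0.4161, -0.3674, 0.1942]
ee_rot: [3.141, -0.0, -3.139]
force: [0.5, -1.4, -0.7]
width: 0.0875
gripper_force: 0.0
```

move_arm(rows="0 0 1.6 -0.033 0.036 0.005 0.0876; 0 0 1.6 -0.032 0.037 0.005 0.0876; 0 0 1.6 -0.031 0.038 0.005 0.0876; 0 0 1.6 -0.030 0.039 0.005 0.0876; 0 0 1.6 -0.029 0.040 0.005 0.0876; 0 0 1.6 -0.028 0.040 0.005 0.0876; 0 0 0 0 0 0 0.0876; 0 0 0 0 0 0 0.0876")

```text
t: 2.1
eef_pos: [0.613, -0.1511, 0.164]
ee_rot: [-3.141, -0.001, 2.978]
force: [0.2, -0.3, 0.5]
width: 0.0876
gripper_force: 0.0
```

```bash
python3 - <<'E'
from h import *
plan(.6122,-.1487,.059,170.5,.0876)
E
```

```text
t 2.1 from [ 0.613  -0.1511  0.164 ] 170.6 tilt [-1.7999e+02 -8.0000e-02] n 3
0 0 0.0 0.0004 0.0008 0.0350 0.0876; 0 0 0.0 0.0004 0.0008 0.0350 0.0876; 0 0 0.0 0.0004 0.0008 0.0350 0.0876
```

move_arm(rows="0 0 0 0.0005 0.001 0.035 0.0876; 0 0 0 0.0005 0.001 0.035 0.0876; 0 0 0 0 0 0.025 0.0876; 0 0 0 0 0 0.010 0.0876; 0 0 0 0 0 0 0.0876; 0 0 0 0 0 0 0.040; 0 0 0 0 0 0 0.040; 0 0 0 0 0 0 0.040", squeeze=30)

```text
t: 3.1
eef_pos: [0.6131, -0.1491, 0.0603]
ee_rot: [3.141, 0.001, 2.978]
force: [-0.2, 0.0, -0.3]
width: 0.0625
gripper_force: 0.0
```

move_arm(rows="0 0 0 0 0 0 0.040; 0 0 0 0 0 0 0.040; 0 0 0 0 0 0 0.040")

```text
t: 3.48
eef_pos: [0.6128, -0.1492, 0.0597]
ee_rot: [-3.142, 0.0, 2.978]
force: [-0.2, -0.1, 0.8]
width: 0.044
gripper_force: 29.9
```

```bash
python3 - <<'E'
from h import *
s=plan(.6128,-.1492,.2,170.6,.04)
s=plan(.5437,-.0081,.2,117,.04,s)
plan(.5437,-.0081,.115,117,.04,s)
E
```

```text
t 3.48 from [ 0.6128 -0.1492  0.0597] 170.6 tilt [-180.    0.] n 3
0 0 0.0 0.0000 -0.0000 -0.0468 0.04; 0 0 0.0 0.0000 -0.0000 -0.0468 0.04; 0 0 0.0 0.0000 -0.0000 -0.0468 0.04
t 3.48 from [ 0.6128 -0.1492  0.2   ] 170.6 tilt [-180.    0.] n 6
0 0 8.9 0.0152 0.0213 -0.0000 0.04; 0 0 8.9 0.0183 0.0187 -0.0000 0.04; 0 0 8.9 0.0210 0.0156 -0.0000 0.04; 0 0 8.9 0.0232 0.0122 -0.0000 0.04; 0 0 8.9 0.0248 0.0084 -0.0000 0.04; 0 0 8.9 0.0258 0.0045 -0.0000 0.04
t 3.48 from [ 0.5437 -0.0081  0.2   ] 117 tilt [-180.    0.] n 2
0 0 0.0 0.0000 0.0000 0.0425 0.04; 0 0 0.0 0.0000 0.0000 0.0425 0.04
```

move_arm(rows="0 0 0 0 0 -0.020 0.04; 0 0 0 0 0 -0.045 0.04; 0 0 0 0 0 -0.045 0.04; 0 0 0 0 0 -0.030 0.04; 0 0 8.9 0.015 0.021 0 0.04; 0 0 8.9 0.018 0.019 0 0.04; 0 0 8.9 0.021 0.016 0 0.04; 0 0 8.9 0.023 0.012 0 0.04")

```text
t: 4.47
eef_pos: [0.5665, -0.0545, 0.199]
ee_rot: [-3.141, -0.001, 2.351]
force: [0.9, 0.4, -2.6]
width: 0.0442
gripper_force: 29.9
```

move_arm(rows="0 0 8.9 0.025 0.008 0 0.04; 0 0 8.9 0.026 0.0045 0 0.04; 0 0 0 0 0 0.045 0.04; 0 0 0 0 0 0.040 0.04; 0 0 0 0 0 0 0.04; 0 0 0 0 0 0 0.04")

```text
t: 5.22
eef_pos: [0.5446, -0.0082, 0.1158]
ee_rot: [3.141, 0.001, 2.046]
force: [1.7, -0.7, -1.6]
width: 0.0442
gripper_force: 29.9
```

```bash
python3 - <<'E'
from h import *
plan(.5437,-.0081,.06,117,.04)
p,d=arm.grab_frame("scene");q,e=arm.grab_frame("top")
cv2.imwrite("pics/a.png",np.hstack([cv2.resize(p[180:320,230:390],(400,350)),cv2.resize(q[170:290,220:360],(400,350))]))
E
```

```text
t 5.22 from [ 0.5446 -0.0082  0.1158] 117.2 tilt [1.7995e+02 4.0000e-02] n 2
0 0 0.1 0.0002 -0.0004 0.0279 0.04; 0 0 0.1 0.0002 -0.0004 0.0279 0.04
```

View pics/a.png

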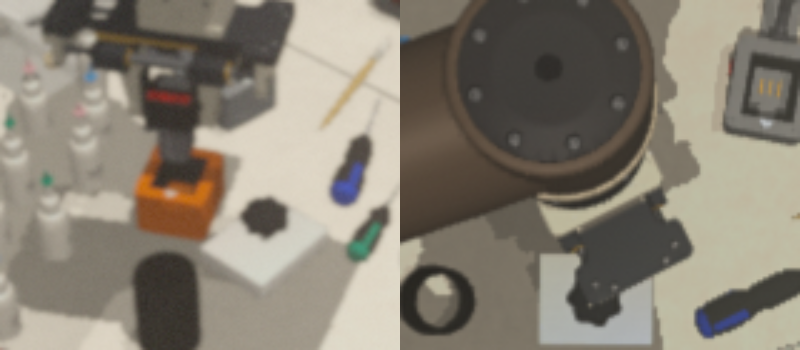

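The pack hangs over the orange holder with its red bar (crop ~170,98) on the same side as the white arrow (170,193). I'll lower it gently.

move_arm(rows="0 0 0 0.0003 -0.0008 0.020 0.04; 0 0 0 0 0 0.015 0.04; 0 0 0 0 0 0.007 0.04; 0 0 0 0 0 0.005 0.04; 0 0 0 0 0 0 0.04")

```text
t: 5.95
eef_pos: [0.5429, -0.0084, 0.0675]
ee_rot: [-3.141, 0.0, 2.045]
force: [-0.5, 0.9, -2.1]
width: 0.044
gripper_force: 29.9
```

move_arm(rows="0 0 0 0 0 0.004 0.04; 0 0 0 0 0 0.003 0.04; 0 0 0 0 0 0.002 0.04; 0 0 0 0 0 0 0.04")

```text
t: 6.45
eef_pos: [0.5428, -0.0085, 0.0594]
ee_rot: [-3.141, 0.0, 2.046]
force: [-4.1, -0.9, 8.4]
width: 0.0438
gripper_force: 30.0
```

```bash
python3 - <<'E'
from h import *
s=plan(.5428,-.0085,.13,117.2,.08)
s=plan(.5648,-.3942,.14,-177.6,.07,s)
E
```

```text
t 6.45 from [ 0.5428 -0.0085  0.0594] 117.2 tilt [-1.7999e+02  2.0000e-02] n 2
0 0 0.0 0.0000 0.0000 -0.0353 0.08; 0 0 0.0 0.0000 0.0000 -0.0353 0.08
t 6.45 from [ 0.5428 -0.0085  0.13  ] 117.2 tilt [-1.7999e+02  2.0000e-02] n 8
0 0 -8.1 -0.0441 -0.0196 -0.0013 0.07; 0 0 -8.1 -0.0409 -0.0257 -0.0013 0.07; 0 0 -8.1 -0.0369 -0.0312 -0.0013 0.07; 0 0 -8.1 -0.0321 -0.0361 -0.0013 0.07; 0 0 -8.1 -0.0266 -0.0403 -0.0013 0.07; 0 0 -8.1 -0.0206 -0.0437 -0.0013 0.07; 0 0 -8.1 -0.0143 -0.0461 -0.0013 0.07; 0 0 -8.1 -0.0076 -0.0477 -0.0013 0.07
```

move_arm(rows="0 0 0 0 0 0 0.08; 0 0 0 0 0 0 0.08; 0 0 0 0 0 0 0.08; 0 0 0 0 0 -0.010 0.08; 0 0 0 0 0 -0.030 0.08; 0 0 0 0 0 -0.035 0.08")

```text
t: 7.2
eef_pos: [0.5426, -0.0085, 0.1345]
ee_rot: [-3.141, -0.0, 2.045]
force: [0.5, 1.1, -0.4]
width: 0.0799
gripper_force: 0.0
```

move_arm(rows="0 0 -8.1 -0.044 -0.020 -0.002 0.07; 0 0 -8.1 -0.041 -0.026 -0.002 0.07; 0 0 -8.1 -0.037 -0.031 -0.002 0.07; 0 0 -8.1 -0.032 -0.036 -0.002 0.07; 0 0 -8.1 -0.027 -0.040 -0.002 0.07; 0 0 -8.1 -0.021 -0.044 -0.002 0.07; 0 0 -8.1 -0.014 -0.046 -0.002 0.07; 0 0 -8.1 -0.008 -0.047 -0.002 0.07")

```text
t: 8.2
eef_pos: [0.5642, -0.3956, 0.1504]
ee_rot: [-3.141, 0.0, -3.102]
force: [0.6, 0.2, 0.8]
width: 0.0702
gripper_force: 0.0
```

move_arm(rows="0 0 0 0 0 0 0.07; 0 0 0 0 0 0 0.07")

```text
t: 8.45
eef_pos: [0.5639, -0.3939, 0.1496]
ee_rot: [3.141, -0.0, -3.109]
force: [0.7, 0.3, 1.4]
width: 0.0697
gripper_force: 0.0
```

```bash
python3 - <<'E'
from h import *
plan(.5648,-.3942,.0597,-177.6,.07,)
E
```

```text
t 8.45 from [ 0.5639 -0.3939  0.1496] -178.1 tilt [ 1.7998e+02 -1.0000e-02] n 2
0 0 -0.3 -0.0005 -0.0002 0.0450 0.07; 0 0 -0.3 -0.0005 -0.0002 0.0450 0.07
```

move_arm(rows="0 0 -0.3 -0.001 0 0.035 0.07; 0 0 0 0 0 0.030 0.07; 0 0 0 0 0 0.017 0.07; 0 0 0 0 0 0.008 0.07; 0 0 0 0 0 0 0.07; 0 0 0 0 0 0 0.04; 0 0 0 0 0 0 0.04; 0 0 0 0 0 0 0.04")

```text
t: 9.45
eef_pos: [0.5655, -0.3941, 0.0602]
ee_rot: [-3.141, 0.001, -3.102]
force: [0.5, -1.4, 0.7]
width: 0.0455
gripper_force: 0.8
```

move_arm(rows="0 0 0 0 0 0 0.04; 0 0 0 0 0 0 0.04")

```text
t: 9.7
eef_pos: [0.5655, -0.3941, 0.0601]
ee_rot: [-3.141, 0.001, -3.101]
force: [-0.5, -0.1, 4.0]
width: 0.044
gripper_force: 29.8
```

```bash
python3 - <<'E'
from h import *
p=arm.get_state()["eef_pos"]
s=plan(*p[:2],.2,-178,.04)
s=plan(.6128,-.1492,.2,-9.4,.04,(*p[:2],.2,-178))
E
```

```text
t 9.7 from [ 0.5655 -0.3941  0.0601] -177.7 tilt [-1.7997e+02  4.0000e-02] n 3
0 0 0.1 -0.0000 0.0000 -0.0466 0.04; 0 0 0.1 -0.0000 0.0000 -0.0466 0.04; 0 0 0.1 -0.0000 0.0000 -0.0466 0.04
t 9.7 from [ 0.5655 -0.3941  0.2   ] -178 tilt [-1.7997e+02  4.0000e-02] n 19
0 0 -8.9 -0.0029 0.0128 -0.0000 0.04; 0 0 -8.9 -0.0049 0.0122 -0.0000 0.04; 0 0 -8.9 -0.0067 0.0113 -0.0000 0.04; 0 0 -8.9 -0.0084 0.0101 -0.0000 0.04; 0 0 -8.9 -0.0098 0.0087 -0.0000 0.04; 0 0 -8.9 -0.0110 0.0071 -0.0000 0.04; 0 0 -8.9 -0.0120 0.0053 -0.0000 0.04; 0 0 -8.9 -0.0127 0.0034 -0.0000 0.04
0 0 -8.9 -0.0131 0.0014 -0.0000 0.04; 0 0 -8.9 -0.0131 -0.0006 -0.0000 0.04; 0 0 -8.9 -0.0129 -0.0027 -0.0000 0.04; 0 0 -8.9 -0.0123 -0.0046 -0.0000 0.04; 0 0 -8.9 -0.0114 -0.0064 -0.0000 0.04; 0 0 -8.9 -0.0103 -0.0081 -0.0000 0.04; 0 0 -8.9 -0.0089 -0.0096 -0.0000 0.04; 0 0 -8.9 -0.0073 -0.0109 -0.0000 0.04
0 0 -8.9 -0.0056 -0.0119 -0.0000 0.04; 0 0 -8.9 -0.0037 -0.0126 -0.0000 0.04; 0 0 -8.9 -0.0017 -0.0130 -0.0000 0.04
```

move_arm(rows="0 0 0 0 0 -0.020 0.04; 0 0 0 0 0 -0.045 0.04; 0 0 0 0 0 -0.045 0.04; 0 0 0 0 0 -0.030 0.04; 0 0 -8.9 -0.003 0.013 0 0.04; 0 0 -8.9 -0.005 0.012 0 0.04; 0 0 -8.9 -0.007 0.011 0 0.04; 0 0 -8.9 -0.008 0.010 0 0.04")

```text
t: 10.7
eef_pos: [0.5748, -0.3418, 0.1987]
ee_rot: [3.14, -0.0, -2.475]
force: [0.9, 0.2, -0.6]
width: 0.0441
gripper_force: 29.8
```

move_arm(rows="0 0 -8.9 -0.010 0.009 0 0.04; 0 0 -8.9 -0.011 0.007 0 0.04; 0 0 -8.9 -0.012 0.005 0 0.04; 0 0 -8.9 -0.013 0.003 0 0.04; 0 0 -8.9 -0.013 0.001 0 0.04; 0 0 -8.9 -0.013 -0.001 0 0.04; 0 0 -8.9 -0.013 -0.003 0 0.04; 0 0 -8.9 -0.012 -0.005 0 0.04")

```text
t: 11.7
eef_pos: [0.5959, -0.2388, 0.1988]
ee_rot: [3.141, 0.001, -1.233]
force: [-0.6, -0.1, -1.4]
width: 0.0444
gripper_force: 29.8
```

move_arm(rows="0 0 -8.9 -0.011 -0.006 0 0.04; 0 0 -8.9 -0.010 -0.008 0 0.04; 0 0 -8.9 -0.009 -0.010 0 0.04; 0 0 -8.9 -0.007 -0.011 0 0.04; 0 0 -8.9 -0.006 -0.012 0 0.04; 0 0 -8.9 -0.004 -0.013 0 0.04; 0 0 -8.9 -0.002 -0.013 0 0.04; 0 0 0 0 0 0 0.04")

```text
t: 12.7
eef_pos: [0.612, -0.1481, 0.199]
ee_rot: [-3.141, 0.001, -0.149]
force: [1.0, -0.8, -2.0]
width: 0.0441
gripper_force: 29.8
```

```bash
python3 - <<'E'
from h import *
plan(.6122,-.1492,.105,-9.4,.04)
E
```

```text
t 12.7 from [ 0.612  -0.1481  0.199 ] -8.6 tilt [-1.7999e+02  7.0000e-02] n 2
0 0 0.4 0.0002 0.0005 0.0470 0.04; 0 0 0.4 0.0002 0.0005 0.0470 0.04
```

move_arm(rows="0 0 0.8 0.0005 0.001 0.045 0.04; 0 0 0 0 0 0.045 0.04; 0 0 0 0 0 0.020 0.04; 0 0 0 0 0 0.012 0.04; 0 0 0 0 0 0.008 0.04; 0 0 0 0 0 0 0.04")

```text
t: 13.45
eef_pos: [0.6128, -0.1501, 0.0696]
ee_rot: [3.142, 0.0, -0.165]
force: [-0.3, -0.8, -1.9]
width: 0.0442
gripper_force: 29.8
```

move_arm(rows="0 0 0 0 0 0.004 0.04; 0 0 0 0 0 0.003 0.04; 0 0 0 0 0 0.002 0.04; 0 0 0 0 0 0 0.04")

```text
t: 13.95
eef_pos: [0.6126, -0.15, 0.0605]
ee_rot: [3.142, 0.0, -0.164]
force: [-0.7, 0.2, -2.2]
width: 0.0442
gripper_force: 29.8
```

move_arm(rows="0 0 0 0 0 0.0012 0.04; 0 0 0 0 0 0 0.04")

```text
t: 14.2
eef_pos: [0.6131, -0.15, 0.0601]
ee_rot: [3.142, -0.001, -0.164]
force: [-0.8, -0.0, 4.0]
width: 0.0443
gripper_force: 29.8
```

move_arm(rows="0 0 0 0 0 0.0005 0.04; 0 0 0 0 0 0 0.08; 0 0 0 0 0 0 0.08; 0 0 0 0 0 0 0.08; 0 0 0 0 0 -0.010 0.08; 0 0 0 0 0 -0.030 0.08; 0 0 0 0 0 -0.040 0.08; 0 0 0 0 0 -0.020 0.08")

```text
t: 15.2
eef_pos: [0.6138, -0.1502, 0.1621]
ee_rot: [-3.141, -0.004, -0.164]
force: [0.2, -0.1, -0.3]
width: 0.0802
gripper_force: 0.0
```

```bash
python3 - <<'E'
from h import *
plan(.4842,.2713,.15,-62.9,.0876)
E
```

```text
t 15.2 from [ 0.6138 -0.1502  0.1621] -9.4 tilt [-179.99   -0.2 ] n 9
0 0 5.9 -0.0218 -0.0439 0.0013 0.0876; 0 0 5.9 -0.0263 -0.0414 0.0013 0.0876; 0 0 5.9 -0.0304 -0.0384 0.0013 0.0876; 0 0 5.9 -0.0342 -0.0351 0.0013 0.0876; 0 0 5.9 -0.0377 -0.0313 0.0013 0.0876; 0 0 5.9 -0.0407 -0.0272 0.0013 0.0876; 0 0 5.9 -0.0433 -0.0229 0.0013 0.0876; 0 0 5.9 -0.0455 -0.0183 0.0013 0.0876
0 0 5.9 -0.0471 -0.0135 0.0013 0.0876
```

move_arm(rows="0 0 5.9 -0.022 -0.044 0 0.0876; 0 0 5.9 -0.026 -0.041 0 0.0876; 0 0 5.9 -0.030 -0.038 0 0.0876; 0 0 5.9 -0.034 -0.035 0 0.0876; 0 0 5.9 -0.038 -0.031 0 0.0876; 0 0 5.9 -0.041 -0.027 0 0.0876; 0 0 5.9 -0.043 -0.023 0 0.0876; 0 0 5.9 -0.045 -0.018 0 0.0876")

```text
t: 16.2
eef_pos: [0.4962, 0.2243, 0.1598]
ee_rot: [-3.14, 0.0, -0.991]
force: [1.0, 1.4, 0.3]
width: 0.0874
gripper_force: 0.0
```

move_arm(rows="0 0 5.9 -0.047 -0.0135 0.010 0.0876; 0 0 0 0 0 0 0.0876; 0 0 0 0 0 0 0.0876")

```text
t: 16.58
eef_pos: [0.4819, 0.2694, 0.1493]
ee_rot: [-3.141, -0.0, -1.089]
force: [1.2, -0.6, -0.9]
width: 0.0875
gripper_force: 0.0
```

```bash
python3 - <<'E'
from h import *
plan(.4842,.2713,.06,-62.9,.0876)
p,d=arm.grab_frame("scene");print([b for b in bars(arm.camera_model("scene"),p) if b[0]=='G' or b[1][1]>180])
cv2.imwrite("pics/b.png",np.hstack([cv2.resize(p[120:240,260:460],(500,300)),cv2.resize(p[260:380,160:280],(300,300))]))
E
```

```text
t 16.57 from [0.4819 0.2694 0.1493] -62.4 tilt [-179.99   -0.  ] n 2
0 0 0.2 -0.0003 -0.0015 0.0447 0.0876; 0 0 0.2 -0.0003 -0.0014 0.0447 0.0876
[('G', array([422. , 166.1]), array([ 0.4972, -0.3958]), np.float64(93.9), array([ 8.2, 31.7]), np.int32(26)), ('G', array([322.3, 195.7]), array([ 0.605 , -0.1451]), np.float64(82.7), array([34.2, 13.7]), np.int32(50)), ('G', array([332.1, 394. ]), array([0.2365, 0.243 ]), np.float64(49.0), array([21.3,  3.9]), np.int32(23)), ('R', array([299.2, 239.1]), array([0.5395, 0.0019]), np.float64(-151.8), array([33.8, 11.8]), np.int32(58)), ('R', array([220.7, 320.9]), array([0.4918, 0.2602]), np.float64(-154.2), array([34.9,  8. ]), np.int32(67)), ('R', array([364. , 341.5]), array([0.2637, 0.1264]), np.float64(-138.8), array([56.4, 11. ]), np.int32(120)), ('R', array([339.2, 401.1]), array([0.2195, 0.2453]), np.float64(65.5), array([24.9,  3.2]), np.int32(22))]
```

View pics/b.png

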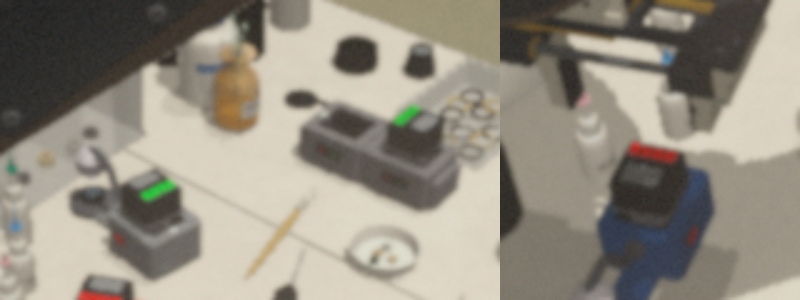

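Green pack sits level in the grey lamp (crop 157,190); bay_2 is empty. A dropper bottle stands near the blue lamp (crop 590,130) – I check its clearance.

```bash
python3 - <<'E'
from h import *
f=np.load("pics/top0.npz");d=f["d"];m=arm.camera_model("top")
v,u=np.mgrid[205:235,155:210];W=world(m,np.c_[u.ravel(),v.ravel()],d=d[205:235,155:210])
k=W[:,2]>.02
yv=np.array([np.cos(np.radians(27.1)),np.sin(np.radians(27.1))]);xv=np.array([yv[1],-yv[0]])
r=W[k,:2]-[.4842,.2713]
for a in np.c_[r@xv,r@yv,W[k,2]].round(3): print(*a,end=" | ")
E
```

```text
0.049 0.087 0.037 | 0.052 0.084 0.044 | 0.054 0.083 0.043 | 0.056 0.082 0.044 | 0.058 0.081 0.042 | 0.049 0.077 0.085 | 0.05 0.076 0.085 | 0.048 0.083 0.047 | 0.05 0.082 0.047 | 0.052 0.082 0.046 | 0.054 0.08 0.048 | 0.055 0.08 0.045 | 0.057 0.079 0.045 | 0.059 0.078 0.043 | 0.061 0.077 0.043 | 0.263 -0.197 1.275 | 0.047 0.072 0.112 | 0.048 0.072 0.111 | 0.045 0.077 0.082 | 0.047 0.076 0.083 | 0.049 0.076 0.08 | 0.051 0.074 0.082 | 0.053 0.074 0.081 | 0.051 0.077 0.063 | 0.053 0.076 0.062 | 0.055 0.075 0.062 | 0.055 0.077 0.046 | 0.057 0.076 0.047 | 0.059 0.075 0.047 | 0.06 0.075 0.044 | 0.061 0.075 0.039 | 0.061 0.078 0.023 | 0.047 0.072 0.098 | 0.048 0.071 0.095 | 0.049 0.072 0.089 | 0.05 0.072 0.084 | 0.052 0.071 0.084 | 0.051 0.074 0.064 | 0.053 0.073 0.066 | 0.054 0.073 0.061 | 0.056 0.073 0.059 | 0.056 0.074 0.048 | 0.058 0.073 0.05 | 0.06 0.072 0.046 | 0.061 0.073 0.041 | 0.062 0.073 0.036 | 0.062 0.075 0.023 | 0.044 0.072 0.086 | 0.047 0.07 0.092 | 0.049 0.069 0.092 | 0.049 0.07 0.083 | 0.052 0.069 0.085 | 0.05 0.072 0.066 | 0.052 0.071 0.066 | 0.053 0.071 0.061 | 0.055 0.071
[... 4900 characters left out ...]
.044 | 0.098 0.018 0.048 | 0.1 0.018 0.046 | 0.102 0.016 0.048 | 0.104 0.016 0.045 | 0.106 0.015 0.045 | 0.108 0.014 0.046 | 0.109 0.014 0.04 | 0.111 0.013 0.037 | 0.112 0.013 0.032 | 0.093 0.019 0.043 | 0.095 0.018 0.046 | 0.098 0.016 0.049 | 0.099 0.016 0.046 | 0.101 0.015 0.044 | 0.103 0.015 0.041 | 0.105 0.013 0.042 | 0.106 0.013 0.037 | 0.108 0.012 0.039 | 0.109 0.013 0.03 | 0.11 0.013 0.023 | 0.094 0.016 0.042 | 0.096 0.015 0.042 | 0.097 0.015 0.038 | 0.099 0.014 0.037 | 0.102 0.013 0.041 | 0.104 0.011 0.043 | 0.105 0.012 0.035 | 0.106 0.012 0.029 | 0.107 0.012 0.024 | 0.097 0.013 0.03 | 0.099 0.012 0.031 | 0.101 0.012 0.026 | 0.102 0.012 0.023 | 0.104 0.01 0.024 | 0.263 -0.197 1.275 |
```

move_arm(rows="0 0 0.5 -0.0005 -0.003 0.035 0.07; 0 0 0 0 0 0.030 0.07; 0 0 0 0 0 0.015 0.07; 0 0 0 0 0 0.009 0.07; 0 0 0 0 0 0 0.07; 0 0 0 0 0 0 0.04; 0 0 0 0 0 0 0.04; 0 0 0 0 0 0 0.04")

```text
t: 17.62
eef_pos: [0.4846, 0.2714, 0.0603]
ee_rot: [-3.141, 0.0, -1.1]
force: [0.0, 0.2, 0.8]
width: 0.0454
gripper_force: 0.0
```

move_arm(rows="0 0 0 0 0 0 0.04; 0 0 0 0 0 0 0.04")

```text
t: 17.88
eef_pos: [0.4845, 0.2714, 0.0603]
ee_rot: [-3.141, 0.0, -1.099]
force: [-1.5, 0.9, 5.7]
width: 0.0439
gripper_force: 30.0
```

```bash
python3 - <<'E'
from h import *
p=arm.get_state()["eef_pos"]
print(arm.get_state()["ee_rot"])
s=plan(.5655,-.3941,.2,2.3,.04,(*p[:2],.2,-62.9))
E
```

```text
[-3.14107619e+00  1.11192718e-04 -1.09936024e+00]
t 17.88 from [0.4845 0.2714 0.2   ] -62.9 tilt [-1.7997e+02  1.0000e-02] n 14
0 0 -4.7 0.0449 0.0165 -0.0000 0.04; 0 0 -4.7 0.0435 0.0201 -0.0000 0.04; 0 0 -4.7 0.0417 0.0236 -0.0000 0.04; 0 0 -4.7 0.0396 0.0269 -0.0000 0.04; 0 0 -4.7 0.0373 0.0300 -0.0000 0.04; 0 0 -4.7 0.0348 0.0329 -0.0000 0.04; 0 0 -4.7 0.0320 0.0356 -0.0000 0.04; 0 0 -4.7 0.0290 0.0381 -0.0000 0.04
0 0 -4.7 0.0258 0.0403 -0.0000 0.04; 0 0 -4.7 0.0224 0.0423 -0.0000 0.04; 0 0 -4.7 0.0189 0.0440 -0.0000 0.04; 0 0 -4.7 0.0153 0.0454 -0.0000 0.04; 0 0 -4.7 0.0115 0.0465 -0.0000 0.04; 0 0 -4.7 0.0077 0.0473 -0.0000 0.04
```

move_arm(rows="0 0 0 0 0 -0.020 0.04; 0 0 0 0 0 -0.045 0.04; 0 0 0 0 0 -0.045 0.04; 0 0 0 0 0 -0.030 0.04; 0 0 -4.7 0.045 0.0165 0 0.04; 0 0 -4.7 0.0435 0.020 0 0.04; 0 0 -4.7 0.042 0.0235 0 0.04; 0 0 -4.7 0.0395 0.027 0 0.04")

```text
t: 18.88
eef_pos: [0.5072, 0.0793, 0.1995]
ee_rot: [3.141, 0.0, -0.769]
force: [0.6, -0.5, -1.8]
width: 0.0436
gripper_force: 30.0
```

move_arm(rows="0 0 -4.7 0.037 0.030 0 0.04; 0 0 -4.7 0.035 0.033 0 0.04; 0 0 -4.7 0.032 0.0355 0 0.04; 0 0 -4.7 0.029 0.038 0 0.04; 0 0 -4.7 0.026 0.040 0 0.04; 0 0 -4.7 0.0225 0.042 0 0.04; 0 0 -4.7 0.019 0.044 0 0.04; 0 0 -4.7 0.015 0.0455 0 0.04")

```text
t: 19.88
eef_pos: [0.5554, -0.3001, 0.1991]
ee_rot: [-3.141, 0.001, -0.113]
force: [1.4, 0.6, -1.2]
width: 0.0441
gripper_force: 30.0
```

move_arm(rows="0 0 -4.7 0.0115 0.0465 0 0.04; 0 0 -4.7 0.0075 0.047 0 0.04; 0 0 0 0 0 0 0.04; 0 0 0 0 0 0 0.04")

```text
t: 20.38
eef_pos: [0.5671, -0.3933, 0.1987]
ee_rot: [-3.14, 0.002, 0.047]
force: [0.5, 0.5, -2.4]
width: 0.0439
gripper_force: 30.0
```

```bash
python3 - <<'E'
from h import *
plan(.5653,-.3943,.11,2.3,.04)
E
```

```text
t 20.38 from [ 0.5671 -0.3933  0.1987] 2.7 tilt [-1.7994e+02  9.0000e-02] n 2
0 0 0.2 -0.0009 0.0005 0.0444 0.04; 0 0 0.2 -0.0009 0.0005 0.0444 0.04
```

move_arm(rows="0 0 0.4 -0.0018 0.001 0.045 0.04; 0 0 0 0 0 0.045 0.04; 0 0 0 0 0 0.020 0.04; 0 0 0 0 0 0.012 0.04; 0 0 0 0 0 0.008 0.04; 0 0 0 0 0 0 0.04")

```text
t: 21.12
eef_pos: [0.5659, -0.3939, 0.0696]
ee_rot: [-3.141, 0.0, 0.042]
force: [-0.2, -0.7, -1.7]
width: 0.044
gripper_force: 30.0
```

move_arm(rows="0 0 0 0 0 0.004 0.04; 0 0 0 0 0 0.003 0.04; 0 0 0 0 0 0.002 0.04; 0 0 0 0 0 0 0.04")

```text
t: 21.62
eef_pos: [0.566, -0.3946, 0.0607]
ee_rot: [-3.142, -0.0, 0.042]
force: [0.8, 0.9, -1.9]
width: 0.044
gripper_force: 30.0
```

move_arm(rows="0 0 0 0 0 0.0014 0.04; 0 0 0 0 0 0 0.04")

```text
t: 21.88
eef_pos: [0.5661, -0.3946, 0.0602]
ee_rot: [3.141, -0.0, 0.042]
force: [-1.2, 1.8, 2.2]
width: 0.0437
gripper_force: 30.0
```

move_arm(rows="0 0 0 0 0 0 0.04; 0 0 0 0 0 0 0.07; 0 0 0 0 0 0 0.07; 0 0 0 0 0 0 0.07; 0 0 0 0 0 -0.010 0.07; 0 0 0 0 0 -0.025 0.07; 0 0 0 0 0 -0.020 0.07; 0 0 0 0 0 0 0.07")

```text
t: 22.88
eef_pos: [0.5672, -0.3951, 0.1172]
ee_rot: [3.14, -0.004, 0.042]
force: [-0.2, -0.0, -0.7]
width: 0.0697
gripper_force: 0.0
```

```bash
python3 - <<'E'
from h import *
plan(.4857,-.3977,.1147,2.3,.07)
E
```

```text
t 22.88 from [ 0.5672 -0.3951  0.1172] 2.4 tilt [179.89  -0.21] n 2
0 0 0.1 -0.0408 -0.0004 0.0012 0.07; 0 0 0.1 -0.0408 -0.0004 0.0012 0.07
```

move_arm(rows="0 0 0 -0.040 0 0 0.07; 0 0 0 -0.041 -0.0007 0 0.07; 0 0 0 0 0 0.020 0.07; 0 0 0 0 0 0.020 0.07; 0 0 0 0 0 0.010 0.07; 0 0 0 0 0 0.006 0.07; 0 0 0 0 0 0 0.07")

```text
t: 23.75
eef_pos: [0.485, -0.3972, 0.0582]
ee_rot: [-3.141, 0.0, 0.042]
force: [-0.9, 0.4, -0.2]
width: 0.0697
gripper_force: 0.0
```

move_arm(rows="0 0 0 0 0 0 0.04; 0 0 0 0 0 0 0.04; 0 0 0 0 0 0 0.04; 0 0 0 0 0 0 0.04; 0 0 0 0 0 0 0.04")

```text
t: 24.38
eef_pos: [0.4852, -0.3974, 0.0588]
ee_rot: [3.141, -0.001, 0.042]
force: [0.4, -0.1, 1.8]
width: 0.0441
gripper_force: 29.8
```

```bash
python3 - <<'E'
from h import *
p=arm.get_state()["eef_pos"]
s=plan(.4845,.2714,.2,-62.9,.04,(*p[:2],.2,2.4))
E
```

```text
t 24.38 from [ 0.4852 -0.3974  0.2   ] 2.4 tilt [ 1.7998e+02 -3.0000e-02] n 14
0 0 4.7 0.0019 -0.0477 -0.0000 0.04; 0 0 4.7 -0.0019 -0.0477 -0.0000 0.04; 0 0 4.7 -0.0058 -0.0474 -0.0000 0.04; 0 0 4.7 -0.0097 -0.0468 -0.0000 0.04; 0 0 4.7 -0.0134 -0.0458 -0.0000 0.04; 0 0 4.7 -0.0171 -0.0446 -0.0000 0.04; 0 0 4.7 -0.0207 -0.0431 -0.0000 0.04; 0 0 4.7 -0.0241 -0.0412 -0.0000 0.04
0 0 4.7 -0.0274 -0.0391 -0.0000 0.04; 0 0 4.7 -0.0305 -0.0368 -0.0000 0.04; 0 0 4.7 -0.0334 -0.0342 -0.0000 0.04; 0 0 4.7 -0.0360 -0.0314 -0.0000 0.04; 0 0 4.7 -0.0385 -0.0283 -0.0000 0.04; 0 0 4.7 -0.0406 -0.0251 -0.0000 0.04
```

move_arm(rows="0 0 0 0 0 -0.020 0.04; 0 0 0 0 0 -0.045 0.04; 0 0 0 0 0 -0.045 0.04; 0 0 0 0 0 -0.030 0.04; 0 0 4.7 0.002 -0.0475 0 0.04; 0 0 4.7 -0.002 -0.0475 0 0.04; 0 0 4.7 -0.006 -0.0475 0 0.04; 0 0 4.7 -0.0095 -0.047 0 0.04")

```text
t: 25.38
eef_pos: [0.4843, -0.2047, 0.198]
ee_rot: [-3.141, 0.001, -0.29]
force: [1.1, -0.1, -1.8]
width: 0.0441
gripper_force: 29.8
```

move_arm(rows="0 0 4.7 -0.0135 -0.046 0 0.04; 0 0 4.7 -0.017 -0.0445 0 0.04; 0 0 4.7 -0.0205 -0.043 0 0.04; 0 0 4.7 -0.024 -0.041 0 0.04; 0 0 4.7 -0.0275 -0.039 0 0.04; 0 0 4.7 -0.0305 -0.037 0 0.04; 0 0 4.7 -0.0335 -0.034 0 0.04; 0 0 4.7 -0.036 -0.0315 0 0.04")

```text
t: 26.38
eef_pos: [0.4856, 0.1771, 0.1981]
ee_rot: [3.141, 0.0, -0.945]
force: [0.8, -0.6, -1.5]
width: 0.0442
gripper_force: 29.8
```

move_arm(rows="0 0 4.7 -0.0385 -0.0285 0 0.04; 0 0 4.7 -0.0405 -0.025 0 0.04; 0 0 0 0 0 0 0.04; 0 0 0 0 0 0 0.04")

```text
t: 26.88
eef_pos: [0.4864, 0.2708, 0.1977]
ee_rot: [3.14, -0.0, -1.106]
force: [-0.3, -0.4, -2.3]
width: 0.0445
gripper_force: 29.8
```

```bash
python3 - <<'E'
from h import *
plan(.4845,.2714,.11,-62.9,.04)
E
```

```text
t 26.88 from [0.4864 0.2708 0.1977] -63.4 tilt [ 1.799e+02 -2.000e-02] n 2
0 0 -0.2 -0.0007 0.0007 0.0439 0.04; 0 0 -0.2 -0.0007 0.0007 0.0439 0.04
```

move_arm(rows="0 0 -0.4 -0.0014 0.0014 0.045 0.04; 0 0 0 0 0 0.045 0.04; 0 0 0 0 0 0.020 0.04; 0 0 0 0 0 0.012 0.04; 0 0 0 0 0 0.007 0.04; 0 0 0 0 0 0 0.04")

```text
t: 27.62
eef_pos: [0.4854, 0.2716, 0.0697]
ee_rot: [-3.141, 0.0, -1.1]
force: [0.3, 0.2, -1.8]
width: 0.0437
gripper_force: 29.8
```

move_arm(rows="0 0 0 0 0 0.004 0.04; 0 0 0 0 0 0.003 0.04; 0 0 0 0 0 0.002 0.04; 0 0 0 0 0 0.001 0.04; 0 0 0 0 0 0 0.04")

```text
t: 28.25
eef_pos: [0.4853, 0.2718, 0.0594]
ee_rot: [3.142, -0.0, -1.1]
force: [0.1, -0.2, -2.2]
width: 0.0444
gripper_force: 29.8
```

move_arm(rows="0 0 0 0 0 0.0014 0.04; 0 0 0 0 0 0 0.04")

```text
t: 28.5
eef_pos: [0.4854, 0.2719, 0.0588]
ee_rot: [-3.141, -0.0, -1.099]
force: [-1.6, -1.0, 5.2]
width: 0.0444
gripper_force: 29.8
```

move_arm(rows="0 0 0 0 0 0 0.04; 0 0 0 0 0 0 0.07; 0 0 0 0 0 0 0.07; 0 0 0 0 0 0 0.07; 0 0 0 0 0 -0.010 0.07; 0 0 0 0 0 -0.030 0.07; 0 0 0 0 0 -0.040 0.07; 0 0 0 0 0 0 0.07")

```text
t: 29.5
eef_pos: [0.487, 0.2733, 0.1421]
ee_rot: [-3.135, 0.002, -1.099]
force: [-0.5, 0.5, 0.1]
width: 0.0697
gripper_force: 0.0
```

```bash
python3 - <<'E'
from h import *
plan(.5428,-.0085,.14,-62.8,.08)
E
```

```text
t 29.5 from [0.487  0.2733 0.1421] -63.0 tilt [-1.7962e+02  1.0000e-01] n 6
0 0 -0.0 0.0461 0.0131 0.0003 0.08; 0 0 -0.0 0.0461 0.0131 0.0003 0.08; 0 0 -0.0 0.0461 0.0131 0.0003 0.08; 0 0 -0.0 0.0460 0.0131 0.0003 0.08; 0 0 -0.0 0.0460 0.0132 0.0003 0.08; 0 0 -0.0 0.0460 0.0132 0.0003 0.08
```

move_arm(rows="0 0 0 0.046 0.013 0 0.07; 0 0 0 0.046 0.013 0 0.07; 0 0 0 0.046 0.013 0 0.07; 0 0 0 0.046 0.013 0 0.07; 0 0 0 0.046 0.013 0 0.07; 0 0 0 0.046 0.013 0 0.07; 0 0 0 0 0 0 0.07; 0 0 0 0 0 0 0.07")

```text
t: 30.5
eef_pos: [0.5408, -0.0097, 0.1379]
ee_rot: [3.141, 0.0, -1.101]
force: [0.4, 0.4, 0.1]
width: 0.0702
gripper_force: 0.0
```

```bash
python3 - <<'E'
from h import *
plan(.5428,-.0085,.0597,-62.8,.07)
E
```

```text
t 30.5 from [ 0.5408 -0.0097  0.1379] -63.1 tilt [1.7998e+02 1.0000e-02] n 2
0 0 -0.1 -0.0001 -0.0012 0.0391 0.07; 0 0 -0.1 -0.0001 -0.0012 0.0391 0.07
```

move_arm(rows="0 0 -0.2 0 -0.0024 0.030 0.07; 0 0 0 0 0 0.025 0.07; 0 0 0 0 0 0.015 0.07; 0 0 0 0 0 0.008 0.07; 0 0 0 0 0 0 0.07; 0 0 0 0 0 0 0.04; 0 0 0 0 0 0 0.04; 0 0 0 0 0 0 0.04")

```text
t: 31.5
eef_pos: [0.5433, -0.0085, 0.0605]
ee_rot: [-3.141, -0.0, -1.096]
force: [-0.6, -0.6, 0.7]
width: 0.0457
gripper_force: 0.8
```

move_arm(rows="0 0 0 0 0 0 0.04; 0 0 0 0 0 0 0.04")

```text
t: 31.75
eef_pos: [0.5433, -0.0086, 0.0604]
ee_rot: [-3.141, -0.0, -1.096]
force: [-1.3, -0.1, 3.8]
width: 0.044
gripper_force: 29.9
```

```bash
python3 - <<'E'
from h import *
p=arm.get_state()["eef_pos"]
s=plan(.4854,-.3975,.2,-177.6,.04,(*p[:2],.2,-62.8))
E
```

```text
t 31.75 from [ 0.5433 -0.0086  0.2   ] -62.8 tilt [-1.7998e+02 -1.0000e-02] n 13
0 0 8.8 0.0246 0.0176 -0.0000 0.04; 0 0 8.8 0.0270 0.0137 -0.0000 0.04; 0 0 8.8 0.0288 0.0093 -0.0000 0.04; 0 0 8.8 0.0299 0.0048 -0.0000 0.04; 0 0 8.8 0.0302 0.0002 -0.0000 0.04; 0 0 8.8 0.0299 -0.0045 -0.0000 0.04; 0 0 8.8 0.0289 -0.0090 -0.0000 0.04; 0 0 8.8 0.0272 -0.0133 -0.0000 0.04
0 0 8.8 0.0248 -0.0173 -0.0000 0.04; 0 0 8.8 0.0218 -0.0209 -0.0000 0.04; 0 0 8.8 0.0184 -0.0240 -0.0000 0.04; 0 0 8.8 0.0144 -0.0266 -0.0000 0.04; 0 0 8.8 0.0102 -0.0285 -0.0000 0.04
```

move_arm(rows="0 0 0 0 0 -0.020 0.04; 0 0 0 0 0 -0.045 0.04; 0 0 0 0 0 -0.045 0.04; 0 0 0 0 0 -0.030 0.04; 0 0 8.8 0.0245 0.0175 0 0.04; 0 0 8.8 0.027 0.0135 0 0.04; 0 0 8.8 0.029 0.0095 0 0.04; 0 0 8.8 0.030 0.005 0 0.04")

```text
t: 32.75
eef_pos: [0.5248, -0.1292, 0.1995]
ee_rot: [3.141, 0.0, -1.716]
force: [1.3, 0.4, -1.9]
width: 0.0435
gripper_force: 29.9
```

move_arm(rows="0 0 8.8 0.030 0 0 0.04; 0 0 8.8 0.030 -0.0045 0 0.04; 0 0 8.8 0.029 -0.009 0 0.04; 0 0 8.8 0.027 -0.0135 0 0.04; 0 0 8.8 0.025 -0.0175 0 0.04; 0 0 8.8 0.022 -0.021 0 0.04; 0 0 8.8 0.0185 -0.024 0 0.04; 0 0 8.8 0.0145 -0.0265 0 0.04")

```text
t: 33.75
eef_pos: [0.4903, -0.3689, 0.1993]
ee_rot: [3.141, -0.001, -2.945]
force: [0.1, -0.1, -2.3]
width: 0.0439
gripper_force: 29.9
```

move_arm(rows="0 0 8.8 0.010 -0.0285 0 0.04; 0 0 0 0 0 0 0.04; 0 0 0 0 0 0 0.04")

```text
t: 34.12
eef_pos: [0.4864, -0.3978, 0.1993]
ee_rot: [3.141, -0.001, -3.092]
force: [0.8, 0.1, -2.0]
width: 0.0442
gripper_force: 30.0
```

```bash
python3 - <<'E'
from h import *
plan(.4854,-.3975,.11,-177.6,.04)
E
```

```text
t 34.12 from [ 0.4864 -0.3978  0.1993] -177.2 tilt [ 1.7995e+02 -5.0000e-02] n 2
0 0 0.2 0.0005 0.0002 0.0447 0.04; 0 0 0.2 0.0005 0.0002 0.0447 0.04
```

move_arm(rows="0 0 0.4 0.001 0.0004 0.045 0.04; 0 0 0 0 0 0.045 0.04; 0 0 0 0 0 0.020 0.04; 0 0 0 0 0 0.012 0.04; 0 0 0 0 0 0.008 0.04; 0 0 0 0 0 0 0.04")

```text
t: 34.88
eef_pos: [0.4856, -0.3973, 0.0698]
ee_rot: [3.141, -0.0, -3.099]
force: [0.1, -0.8, -2.0]
width: 0.0437
gripper_force: 29.9
```

move_arm(rows="0 0 0 0 0 0.004 0.04; 0 0 0 0 0 0.003 0.04; 0 0 0 0 0 0.002 0.04; 0 0 0 0 0 0.001 0.04; 0 0 0 0 0 0 0.04")

```text
t: 35.5
eef_pos: [0.4857, -0.3978, 0.0606]
ee_rot: [-3.141, 0.0, -3.1]
force: [-1.3, 1.4, 2.9]
width: 0.0438
gripper_force: 30.0
```

Seated with contact. Release, retreat toward a pose that leaves the top view free, and check everything.

move_arm(rows="0 0 0 0 0 0.0006 0.04; 0 0 0 0 0 0 0.07; 0 0 0 0 0 0 0.07; 0 0 0 0 0 0 0.07; 0 0 0 0 0 -0.010 0.07; 0 0 0 0 0 -0.030 0.07; 0 0 0 0 0 -0.050 0.07; 0 0 0 0 0 -0.050 0.07")

```text
t: 36.5
eef_pos: [0.4855, -0.3979, 0.2015]
ee_rot: [-3.141, -0.0, -3.1]
force: [1.3, -1.3, -0.1]
width: 0.0702
gripper_force: 0.0
```

move_arm(rows="0 0 0 0.040 0.040 0 0.07; 0 0 0 0.040 0.040 0 0.07; 0 0 0 0.040 0.040 0 0.07; 0 0 0 0.040 0.040 0 0.07; 0 0 0 0.040 0.040 0 0.07; 0 0 0 0.040 0.045 0 0.07; 0 0 0 0 0 0 0.07; 0 0 0 0 0 0 0.07")

```text
t: 37.5
eef_pos: [0.2364, -0.1628, 0.2005]
ee_rot: [-3.142, 0.004, -3.098]
force: [0.6, 1.1, 0.6]
width: 0.07
gripper_force: 0.0
```

```bash
python3 - <<'E'
from h import *
p,d=arm.grab_frame("top");m=arm.camera_model("top")
print(arm.get_state()["eef_pos"])
for b in bars(m,p): print(*b)
f=np.load("pics/top0.npz")
v,u=np.mgrid[0:480,0:640];W=world(m,np.c_[u.ravel(),v.ravel()],d=d);Z=W[:,2].reshape(480,640)
for cx,cy in((160,254),(350,198),(460,220),(460,258)):
    k=np.zeros((480,640),np.uint8);k[cy-24:cy+24,cx-28:cx+28]=1
    k=cv2.morphologyEx(k*((Z>.07)&(Z<.1)).astype(np.uint8),cv2.MORPH_OPEN,np.ones((3,3)))>0
    w=W[k.ravel()]; print(cx,cy,len(w),np.percentile(w[:,2],[5,50,95]).round(4) if len(w) else "")
cv2.imwrite("pics/end.png",p)
E
```

```text
[ 0.23639268 -0.16317652  0.20009854]
G [349.4 201.4] [ 0.6019 -0.145 ] 79.9 [33.7  9.4] 70
G [158.4 251.4] [0.4887 0.2626] -152.9 [35.7  9.6] 72
R [463.6 213.5] [ 0.5795 -0.3932] 91.7 [ 8.7 33.3] 65
R [465.3 251.2] [ 0.4978 -0.3961] 92.4 [ 8.6 35.2] 79
R [243.3 337.7] [0.3086 0.077 ] -142.4 [46.8  7.6] 78
160 254 418 [0.076  0.0814 0.0856]
350 198 397 [0.0777 0.0815 0.0855]
460 220 431 [0.076  0.0813 0.0856]
460 258 436 [0.0762 0.0814 0.0851]
```

View pics/end.png

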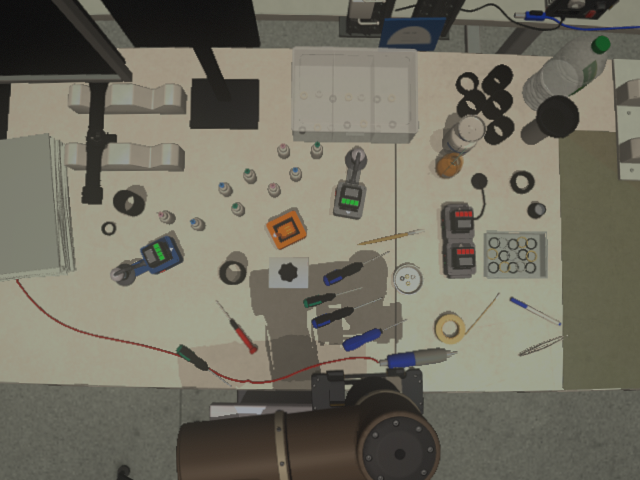

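Green bars sit in both lamps (349,201; 158,251) and red bars in both bays (463,213; 465,251). All heads stand at 81.4 mm as at the start, the holder is empty and the dish (407,278) is unmoved.

```bash
python3 -c "
from station import arm
print(arm.job_done())"
```

```text
the job is handed in; nothing more can be done
None
```

The job is done and handed in at about 37.5 s: both charged packs are fully home in the lamps, both flat packs are in the charger bays, the orange holder is empty and the dish is where it stood.

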